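Crank the red-knobbed cam stage into its dwell

TASK

Two hand-cranked cam stages stand on the optical table. Crank the one with the red knob anticlockwise (seen from above) until its brass follower roller rests on the green flat dwell of the cam, so that its filter frame is fully forward, then let go of the knob. Do not go past the dwell, and leave the crank of the black-knobbed stage as it is.

Things in the scene. Friction and masses are not known exactly. Their poses are not given: they have to be found in the camera images.
- red_crank (a joint): Angle (rad) of the red-knobbed crank and the steel cam on its upright shaft; grows anticlockwise from above, stops at 0 and 2.7, starts at 0.1 to 0.7. The cam's green edge is the flat dwell: its middle meets the brass roller at 1.7, and it reaches 0.40 to either side. In mid-dwell the crank arm points straight away from the filter frame. Friction 0.16 N m (3 N at the knob); stays where left.
- red_knob (a point): Centre of the red knob's grip, 98 mm above the table. The knob is an upright plastic cylinder 24 mm across, from 70 to 118 mm above the table, that spins freely on its pin at the end of the crank arm (16 mm wide, top 66 mm above the table). It moves on a level circle of 60 mm radius about red_axis.
- red_axis (a point): Fixed point on the red-knobbed crank's upright axis, 98 mm above the table (hub top at 70 mm). Below the arm lies the cam, 76 to 100 mm across, its top 42 mm above the table; its edge pushes a brass roller 14 mm across, a rod and an amber filter in a square black frame 85 mm high. The bolted-down black plate, 240 x 110 x 12 mm, reaches 60 mm behind this axis and 180 mm to the filter's side.
- black_knob (a point): Centre of the black knob's grip, 98 mm above the table, on the second stage, which is the same but for the colour of its knob. Its crank is not to be turned.

How it is judged:
At the end, for the whole second after the job is handed in: The red-knobbed crank stands still between 1.28 and 2.12 rad (dwell middle 1.7, plus or minus 0.42), so that the roller rests on the green dwell (value of joint red_crank between 1.28 and 2.12 rad and velocity of joint red_crank between -0.05 and 0.05 rad/s); the robot touches nothing.
It fails at once if the red crank is turned past the dwell (beyond 2.3 rad) (value of joint red_crank above 2.3 rad).
It fails at once if the black-knobbed crank is turned (its knob moves more than 12 mm) (distance of black_knob from where it was at the start of the episode above 0.012 m).
It also fails if it takes over 35 s, if anything falls off the work surface, if the arm or the gripper's body presses on something with over 40 N, if the wrist force passes 120 N, or if a joint passes its speed limit or range.

ROBOT

A 6-joint arm with a two-finger parallel gripper is mounted at the origin on the work surface. World frame = base frame: x ahead of the robot, y to its left, z up, the work surface at z = 0. Lengths are in m, angles in rad, forces in N, time in s.
With the tool pointing down it reaches from about 0.3 to 0.875 m from the base axis. Payload 6.4 kg.
Tool frame: the origin (TCP) lies at the very end of the fingers, on their centre line; the grasp point (between the pads) lies ctrl.grip_point_offset behind it (ctrl.grip_point_offset is the distance from the TCP to the grasp point, in m); z points along the fingers, x is the direction in which the jaws open and shut, and the axes are right-handed (so a half turn about z gives the same grasp; the last joint's range is limited). The gripper opens to 85 mm and grips with 20 to 120 N. Pads are 22 mm wide; open, the fingers measure 114 mm over their backs; the gripper's body (76 mm by 85 mm) begins 54 mm behind the grasp point. The pads swing forward as they close: fully open they stand 13 mm farther back than shut.
Start: joints at [1.074, 0.181, 1.607, -0, 1.354, -0.206], TCP at [0.165, 0.551, 0.231] pointing down, gripper open.
Joint ranges: [-2.99, 2.99], [-0.89, 2.07], [0.3, 2.58], [-1.14, 4.28], [0, 2.63], [-3.12, 3.12]. Speed limits (rad/s): [2.57, 2.57, 3.01, 3.14, 3.14, 3.14].

INTERFACE

Orientations are given as a unit quaternion [w, x, y, z].
In Python, from bench import get_obs, viewer, workorder, ctrl gives the robot as it stands. The module is installed in compiled form; this text tells all that it offers.
- The arm moves only by the tool move_arm, never from a script. Its argument "increments" is a list of rows, each an object of numbers: "tx", "ty", "tz": the shift along the tool's x, y, z in m; "turn": the turn about the tool's z in degrees. A call has 1 to 20 rows; each row is the pose to reach, as a shift and turn from the pose commanded when the call began, along the tool's axes at that moment; what a row does not reach only later rows make up. A row lasts 1/12 s, in which the tool goes at most 41.7 mm and 7.16 degrees, less where a joint would pass 70% of its speed; a pose out of reach is approached as far as the arm can. A call with a gripper value outside its range is refused whole. "gripper" is the opening, from 0 (shut) to 1 (fully open), set as the call begins (left out, the last holds). The fingers move at their own pace and stop on an object; the grip force is fixed at half the most. Time passes only in rows, so rows that repeat a pose let the fingers close. It gives the time, the measured TCP pose, the force and the opening at its end, in the units of the state.
- get_obs(): the state, without advancing time (a new reading comes with each control period).
- viewer.camera(name): name is "side" or "top" or "wrist"; returns (picture, depth): 480x640x3 uint8, red, green, blue; 480x640 float32, m along the optical axis (not along the pixel's ray), 0 where there is no reading.
- viewer.get_calibration(name): a dict with "intrinsics" (3x3 intrinsics, pixels), "k1" (the pictures are not rectified: a ray, as slopes to the right and down, at radius r is drawn at 1 + k1 r^2 times it, then the intrinsics apply), "origin" and "attitude" of the camera in the world. Camera axes: x right, y up, looking along -z (the intrinsics and any distortion apply to the point x, -y, -z); pixel columns grow to the right and rows downward; lengths in m; the calibration is good to about 2 mm. A picture is of the moment at which its call begins: read the wrist's pose just before it. get_calibration takes no time and is no camera call; for the wrist camera it gives the pose at the moment of the call.
- workorder.hand_in(): hands the job in, once; it reports no verdict.
The state is a dict: "time_s": time; "q": joint angles; "dq": joint speeds; "joint_efforts": joint torques, N m; "eef_pos": TCP position; "eef_rot": TCP orientation; "wrist_force": force on the tool from outside, world axes, zero at the start; "torque": the same for the moment, N m; "opening": opening from 0.0 (shut) to 1.0 (fully open).
Only numpy, scipy, OpenCV 4.12 (cv2) and the standard library are available. Lean on these libraries where they do the work, as an engineer would, in place of code of your own. Each camera call takes 0.05 s, during which the arm holds its last target.

## Working session

There is one attempt and no reset: what is moved stays moved. The work goes in short steps, Python scripts to look and compute and a tool call to move; the robot and the scene stay as the last step left them, time stands still between calls to the robot, and variables do not carry over. Pictures are saved under pics/ and viewed, and the job is handed in when it is done.

Besides the shell and the picture viewer there is one more tool, called after "Emit:" by a JSON object that holds its "method" and its "body", one argument or row to a line. move_arm: Moves the arm, as the interface text tells. Its arguments: {"type":"object","properties":{"increments":{"type":"array"},"gripper":{"type":"number"}},"required":["increments"]}

```bash
mkdir -p pics; cat > h.py <<'E'
import numpy as np,cv2
from bench import get_obs, viewer, workorder, ctrl
from scipy.spatial.transform import Rotation as R
def att(c):
    a=np.array(c["attitude"],float)
    return a if a.shape==(3,3) else R.from_quat(np.r_[a[1:],a[0]]).as_matrix()
def ray(c,u,v):
    K=np.array(c["intrinsics"]);xd=(u-K[0,2])/K[0,0];yd=(v-K[1,2])/K[1,1]
    x,y=xd,yd
    for _ in range(30):
        s=1+c["k1"]*(x*x+y*y);x,y=xd/s,yd/s
    return np.array(c["origin"]),att(c)@np.array([x,-y,-1.])
def onplane(c,u,v,z):
    o,d=ray(c,u,v);return o+d*(z-o[2])/d[2]
def atdepth(c,u,v,dep):
    o,d=ray(c,u,v);return o+d*dep
E
python3 - <<'E'
from h import *
for n in("top","side"):
    c=viewer.get_calibration(n);print(n,c)
    p,d=viewer.camera(n);np.savez(f"pics/{n}0.npz",p=p,d=d);cv2.imwrite(f"pics/{n}0.png",p[:,:,::-1])
o=get_obs();print(o["time_s"],o["eef_pos"],o["eef_rot"],ctrl.grip_point_offset)
E
```

```text
top {'intrinsics': array([[558.52570699,   0.        , 326.09974936],
       [  0.        , 558.52570699, 231.19981098],
       [  0.        ,   0.        ,   1.        ]]), 'k1': -0.1736479071617855, 'origin': array([0.50310027, 0.03873121, 1.02641593]), 'attitude': array([-0.70405757, -0.01105803,  0.02062861,  0.70975708])}
side {'intrinsics': array([[515.69966106,   0.        , 325.86706165],
       [  0.        , 515.69966106, 240.87181191],
       [  0.        ,   0.        ,   1.        ]]), 'k1': 0.027446662707885205, 'origin': array([0.51901725, 0.57877838, 0.56948907]), 'attitude': array([-0.02819048, -0.00327626,  0.4248829 ,  0.90480334])}
0.1 [0.16462848 0.55043024 0.23048519] [ 3.36323412e-04  8.02098284e-01  5.97191563e-01 -6.82672886e-04] 0.0187
```

View pics/top0.png

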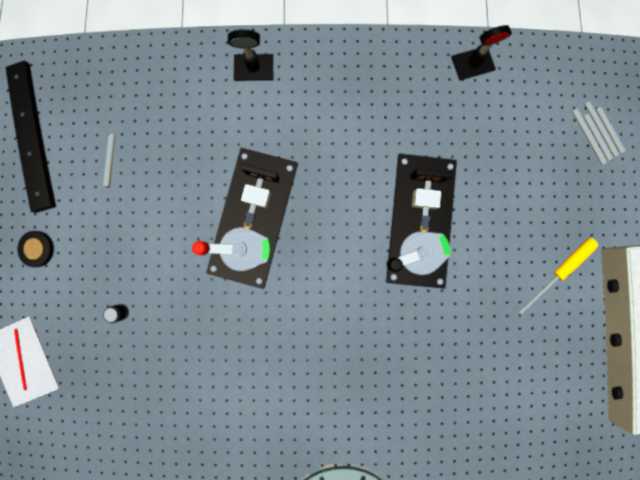

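View pics/side0.png

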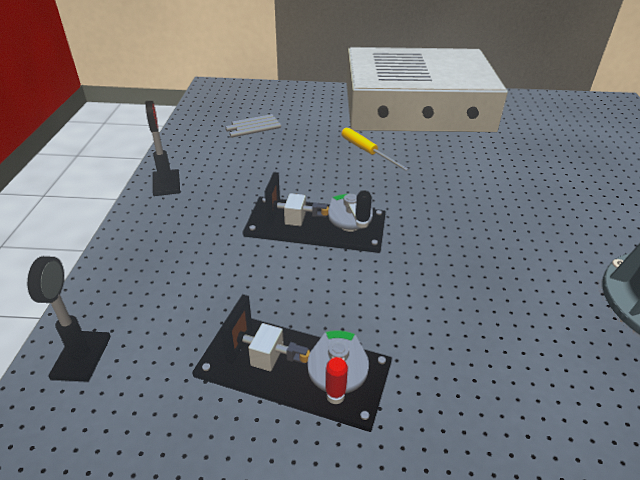

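The top view shows the red knob at (200,248), its hub at about (239,249) and its green dwell at (266,249). The black knob is at (395,264), with its hub at about (421,255). The side view has the red knob at (336,375). Next I'll measure the positions.

```bash
python3 - <<'E'
from h import *
p=np.load("pics/top0.npz");im,d=p["p"],p["d"];ct=viewer.get_calibration("top");cs=viewer.get_calibration("side")
s=np.load("pics/side0.npz");ims=s["p"]
def mask(im,lo,hi):
    return cv2.inRange(cv2.cvtColor(im,cv2.COLOR_RGB2HSV),lo,hi)
def comps(m,a=20):
    n,l,st,ce=cv2.connectedComponentsWithStats(m); return [(st[i].tolist(),ce[i].round(1).tolist()) for i in range(1,n) if st[i][4]>a]
r=mask(im,(0,180,120),(6,255,255));print("red top",comps(r))
g=mask(im,(50,150,80),(75,255,255));print("green",comps(g))
rs=mask(ims,(0,180,140),(5,255,255));print("red side",comps(rs))
# top-face of the knob by depth
ys,xs=np.nonzero(r[230:265,185:215]);
z=[(x+185,y+230,atdepth(ct,x+185,y+230,d[y+230,x+185])) for y,x in zip(ys,xs)]
P=np.array([q[2] for q in z]);t=P[P[:,2]>.108];print("knob top pts",len(t),t.mean(0),t.min(0),t.max(0))
# 3D cloud of the stage: cam
yy,xx=np.mgrid[210:290,200:300]
P=np.array([atdepth(ct,x,y,d[y,x]) for y,x in zip(yy.ravel(),xx.ravel())])
hsv=cv2.cvtColor(im,cv2.COLOR_RGB2HSV)[210:290,200:300].reshape(-1,3)
# plate outline
for nm,lo,hi in(("red",200,305),("blk",375,470)):
    m=np.zeros_like(r);m[140:300,lo:hi]=(im[140:300,lo:hi].max(2)<60)*255
    m=cv2.morphologyEx(m,cv2.MORPH_CLOSE,np.ones((25,25)))
    c=max(cv2.findContours(m,0,2)[0],key=cv2.contourArea);b=cv2.boxPoints(cv2.minAreaRect(c))
    print(nm,[onplane(ct,u,v,.012).round(4).tolist() for u,v in b],b.round(1).tolist())
print("hub",onplane(ct,239,249,.07),"knob",onplane(ct,200.3,248,.118))
cv2.imwrite("pics/crop.png",cv2.resize(im[140:300,180:300],None,fx=4,fy=4,interpolation=cv2.INTER_CUBIC)[:600,:,::-1])
E
```

```text
red top [([193, 241, 13, 14, 144], [199.1, 247.6]), ([15, 330, 11, 59, 131], [19.8, 358.6])]
green [([440, 235, 10, 19, 118], [445.0, 244.1]), ([263, 240, 7, 20, 114], [266.0, 249.0])]
red side [([327, 357, 20, 20, 299], [336.5, 366.9])]
knob top pts 144 [0.51851914 0.2331488  0.12336419] [0.50310027 0.03873121 0.10821077] [0.5295091  0.24566176 1.02641593]
red [[0.5094, 0.2338, 0.012], [0.7058, 0.18, 0.012], [0.6755, 0.0753, 0.012], [0.4804, 0.1298, 0.012]] [[211.6999969482422, 253.5], [241.10000610351562, 146.60000610351562], [298.0, 162.1999969482422], [268.6000061035156, 269.20001220703125]]
blk [[0.4562, -0.0809, 0.012], [0.6926, -0.1099, 0.012], [0.6808, -0.2222, 0.012], [0.4429, -0.1914, 0.012]] [[384.6000061035156, 281.3999938964844], [398.5, 152.60000610351562], [458.3999938964844, 159.10000610351562], [444.5, 287.8999938964844]]
hub [0.51652951 0.17531796 0.07      ] knob [0.51787668 0.23231781 0.118     ]
```

View pics/crop.png

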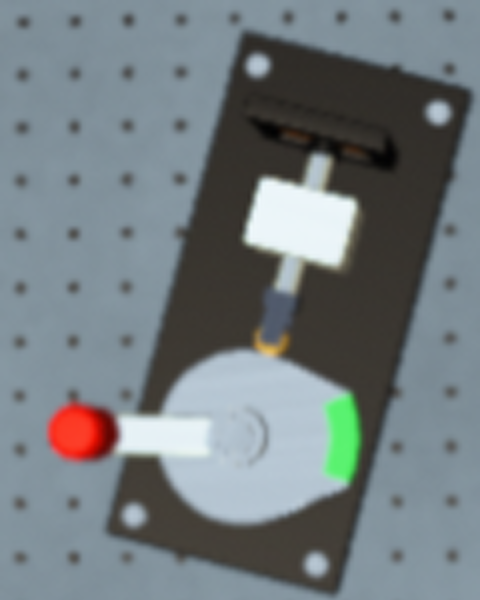

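The frame direction is about -15°, so mid-dwell puts the arm at about 165°. It now stands at about 88°, so the crank reads about 0.37, which is within the stated start range. I'll refine this and work out the tool-frame offsets.

```bash
cat >> h.py <<'E'
def totool(p):
    o=get_obs();q=o["eef_rot"];M=R.from_quat(np.r_[q[1:],q[0]]).as_matrix()
    return M.T@(np.array(p)-o["eef_pos"])
E
python3 - <<'E'
from h import *
ct=viewer.get_calibration("top");cs=viewer.get_calibration("side")
f=lambda u,v:(180+u/4-.375,140+v/4-.375)
A=onplane(ct,*f(242,436),.07);K=onplane(ct,*f(75,431),.118)
b=[onplane(ct,*f(*q),.014) for q in((133,515),(316,564),(258,65),(438,112))]
fd=(b[2]+b[3]-b[0]-b[1])[:2];fa=np.degrees(np.arctan2(fd[1],fd[0]))
v=(K-A)[:2];ka=np.degrees(np.arctan2(v[1],v[0]))
print("A",A,"K",K,"r",np.linalg.norm(v),"ang",ka,"frame",fa,"boltlen",np.linalg.norm(fd)/2,"crank",1.7-np.radians((fa+180-ka)))
m=(b[0]+b[1]+b[2]+b[3])/4;u=fd/np.linalg.norm(fd);print("axis along from plate mid (exp -.06,0)",(A-m)[:2]@u,(A-m)[:2]@[-u[1],u[0]])
# triangulate knob body top with side view : ray side knob top centre
o,d=ray(cs,336.5,364);t=(.11-o[2])/d[2];print("side knob z.11",o+t*d)
print("tool",totool([K[0],K[1],.231]))
E
```

```text
A [0.51716035 0.17337314 0.07      ] K [0.5189178 0.2355165 0.118    ] r 0.062168204825751555 ang 88.38007321893018 frame -15.449254405774512 boltlen 0.213272635320091 crank 0.37057097359320723
axis along from plate mid (exp -.06,0) -0.05788906713213548 -0.0033558378950005146
side knob z.11 [0.51780624 0.23335596 0.11      ]
tool [-2.00108881e-01  4.29707076e-01 -3.33816087e-04]
```

Emit:
{"method": "move_arm", "body": {
  "increments": [
    {"tx": -0.01, "ty": 0.022, "tz": 0, "turn": 2},
    {"tx": -0.024, "ty": 0.052, "tz": 0, "turn": 5},
    {"tx": -0.038, "ty": 0.082, "tz": 0, "turn": 8},
    {"tx": -0.053, "ty": 0.114, "tz": 0, "turn": 11},
    {"tx": -0.068, "ty": 0.146, "tz": 0, "turn": 14},
    {"tx": -0.083, "ty": 0.178, "tz": 0, "turn": 17},
    {"tx": -0.098, "ty": 0.21, "tz": 0, "turn": 20},
    {"tx": -0.113, "ty": 0.242, "tz": 0, "turn": 23},
    {"tx": -0.128, "ty": 0.275, "tz": 0, "turn": 26},
    {"tx": -0.143, "ty": 0.307, "tz": 0, "turn": 29},
    {"tx": -0.158, "ty": 0.34, "tz": 0, "turn": 32},
    {"tx": -0.172, "ty": 0.37, "tz": 0, "turn": 34},
    {"tx": -0.184, "ty": 0.396, "tz": 0, "turn": 35},
    {"tx": -0.194, "ty": 0.416, "tz": 0, "turn": 35},
    {"tx": -0.199, "ty": 0.429, "tz": 0, "turn": 35},
    {"tx": -0.199, "ty": 0.429, "tz": 0, "turn": 35},
    {"tx": -0.199, "ty": 0.429, "tz": 0, "turn": 35}
  ],
  "gripper": 1
}}

```text
time_s: 1.52
eef_pos: [0.5185, 0.2372, 0.2308]
eef_rot: [-0.0, 0.945, 0.328, -0.001]
wrist_force: [-0.8, 0.7, -0.1]
opening: 0.999
```

```bash
python3 - <<'E'
from h import *
c=viewer.get_calibration("wrist");p,d=viewer.camera("wrist");cv2.imwrite("pics/w1.png",p[:,:,::-1])
m=cv2.inRange(cv2.cvtColor(p,cv2.COLOR_RGB2HSV),(0,180,90),(6,255,255))
n,l,st,ce=cv2.connectedComponentsWithStats(m);i=1+np.argmax(st[1:,4]);print(st[i],ce[i])
ys,xs=np.nonzero(l==i);P=np.array([atdepth(c,x,y,d[y,x]) for y,x in zip(ys,xs) if d[y,x]>0])
t=P[P[:,2]>.114];print(len(P),len(t),t.min(0),t.max(0),(t.min(0)+t.max(0))/2,t.mean(0))
K=t.mean(0);print(totool([K[0],K[1],.082]),totool([.518,.2345,.082]))
E
```

```text
[308 214  33  35 830] [324.34457831 231.33855422]
826 803 [0.50814395 0.22908113 0.11400735] [0.52948937 0.24999141 0.12075655] [0.51881666 0.23953627 0.11738195] [0.51849925 0.23981143 0.11831637]
[ 0.00176922 -0.00117144  0.14888833] [-0.0019176   0.00268445  0.14888758]
```

View pics/w1.png

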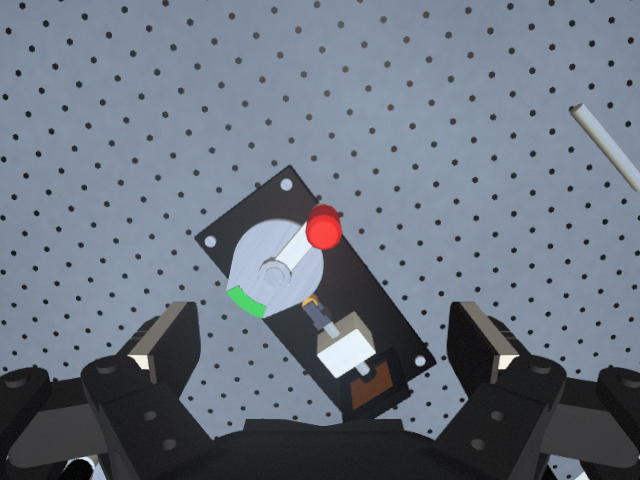

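The wrist view shows the knob at (324,231), midway between the jaws. It places the knob within 3 mm of the TCP, and the top and side views put it 2–4 mm from it on the other side, so I can go straight down.

Emit:
{"method": "move_arm", "body": {
  "increments": [
    {"tz": 0.01},
    {"tz": 0.03},
    {"tz": 0.05},
    {"tz": 0.07},
    {"tz": 0.09},
    {"tz": 0.105},
    {"tz": 0.118},
    {"tz": 0.13},
    {"tz": 0.138},
    {"tz": 0.145},
    {"tz": 0.147},
    {"tz": 0.147}
  ],
  "gripper": 1
}}

```text
validation failed for argument at $.in...
```

Emit:
{"method": "move_arm", "body": {
  "increments": [
    {"tz": 0},
    {"tz": 0},
    {"tz": 0},
    {"tz": 0},
    {"tz": 0},
    {"tz": 0},
    {"tz": 0},
    {"tz": 0},
    {"tz": 0},
    {"tz": 0},
    {"tz": 0},
    {"tz": 0}
  ],
  "gripper": 0
}}

```text
validation failed for argument at $.in...
```

Rows apparently need all four keys.

Emit:
{"method": "move_arm", "body": {
  "increments": [
    {"tx": 0, "ty": 0, "tz": 0.01, "turn": 0},
    {"tx": 0, "ty": 0, "tz": 0.03, "turn": 0},
    {"tx": 0, "ty": 0, "tz": 0.05, "turn": 0},
    {"tx": 0, "ty": 0, "tz": 0.07, "turn": 0},
    {"tx": 0, "ty": 0, "tz": 0.09, "turn": 0},
    {"tx": 0, "ty": 0, "tz": 0.105, "turn": 0},
    {"tx": 0, "ty": 0, "tz": 0.118, "turn": 0},
    {"tx": 0, "ty": 0, "tz": 0.13, "turn": 0},
    {"tx": 0, "ty": 0, "tz": 0.138, "turn": 0},
    {"tx": 0, "ty": 0, "tz": 0.145, "turn": 0},
    {"tx": 0, "ty": 0, "tz": 0.147, "turn": 0},
    {"tx": 0, "ty": 0, "tz": 0.147, "turn": 0}
  ],
  "gripper": 1
}}

```text
time_s: 2.57
eef_pos: [0.5187, 0.2373, 0.084]
eef_rot: [-0.0, 0.945, 0.328, -0.0]
wrist_force: [-0.1, 0.2, -0.2]
opening: 0.999
```

Emit:
{"method": "move_arm", "body": {
  "increments": [
    {"tx": 0, "ty": 0, "tz": 0, "turn": 0},
    {"tx": 0, "ty": 0, "tz": 0, "turn": 0},
    {"tx": 0, "ty": 0, "tz": 0, "turn": 0},
    {"tx": 0, "ty": 0, "tz": 0, "turn": 0},
    {"tx": 0, "ty": 0, "tz": 0, "turn": 0},
    {"tx": 0, "ty": 0, "tz": 0, "turn": 0},
    {"tx": 0, "ty": 0, "tz": 0, "turn": 0},
    {"tx": 0, "ty": 0, "tz": 0, "turn": 0},
    {"tx": 0, "ty": 0, "tz": 0, "turn": 0},
    {"tx": 0, "ty": 0, "tz": 0, "turn": 0},
    {"tx": 0, "ty": 0, "tz": 0, "turn": 0},
    {"tx": 0, "ty": 0, "tz": 0, "turn": 0}
  ],
  "gripper": 0
}}

```text
time_s: 3.57
eef_pos: [0.519, 0.2371, 0.0849]
eef_rot: [0.0, 0.945, 0.328, 0.0]
wrist_force: [-1.8, -1.9, 6.1]
opening: 0.261
```

The knob is held: the opening of 0.261 is about 22 mm. Next, the arc waypoints in tool axes.

```bash
python3 - <<'E'
from h import *
q=get_obs()["eef_rot"];M=R.from_quat(np.r_[q[1:],q[0]]).as_matrix()
t0=np.radians(88.4)
for a in list(range(4,77,4)):
    t=t0+np.radians(a);d=.06*np.array([np.cos(t)-np.cos(t0),np.sin(t)-np.sin(t0),0]);print(a,(M.T@d).round(4)[:2])
E
```

```text
4 [-0.0033 -0.0026]
8 [-0.0068 -0.0049]
12 [-0.0104 -0.007 ]
16 [-0.0142 -0.0088]
20 [-0.0181 -0.0104]
24 [-0.022  -0.0117]
28 [-0.0261 -0.0127]
32 [-0.0302 -0.0134]
36 [-0.0344 -0.0139]
40 [-0.0386 -0.014 ]
44 [-0.0428 -0.0138]
48 [-0.0469 -0.0134]
52 [-0.0511 -0.0127]
56 [-0.0551 -0.0117]
60 [-0.0591 -0.0104]
64 [-0.063  -0.0088]
68 [-0.0667 -0.0069]
72 [-0.0704 -0.0048]
76 [-0.0738 -0.0025]
```

First I'll turn 40°, then check.

Emit:
{"method": "move_arm", "body": {
  "increments": [
    {"tx": -0.0033, "ty": -0.0026, "tz": 0, "turn": 0},
    {"tx": -0.0068, "ty": -0.0049, "tz": 0, "turn": 0},
    {"tx": -0.0104, "ty": -0.007, "tz": 0, "turn": 0},
    {"tx": -0.0142, "ty": -0.0088, "tz": 0, "turn": 0},
    {"tx": -0.0181, "ty": -0.0104, "tz": 0, "turn": 0},
    {"tx": -0.022, "ty": -0.0117, "tz": 0, "turn": 0},
    {"tx": -0.0261, "ty": -0.0127, "tz": 0, "turn": 0},
    {"tx": -0.0302, "ty": -0.0134, "tz": 0, "turn": 0},
    {"tx": -0.0344, "ty": -0.0139, "tz": 0, "turn": 0},
    {"tx": -0.0386, "ty": -0.014, "tz": 0, "turn": 0},
    {"tx": -0.0386, "ty": -0.014, "tz": 0, "turn": 0}
  ],
  "gripper": 0
}}

```text
time_s: 4.48
eef_pos: [0.4798, 0.2242, 0.0849]
eef_rot: [0.0, 0.945, 0.328, 0.001]
wrist_force: [3.1, -1.6, 5.3]
opening: 0.264
```

Emit:
{"method": "move_arm", "body": {
  "increments": [
    {"tx": -0.0042, "ty": 0.0002, "tz": 0, "turn": 0},
    {"tx": -0.0083, "ty": 0.0006, "tz": 0, "turn": 0},
    {"tx": -0.0125, "ty": 0.0013, "tz": 0, "turn": 0},
    {"tx": -0.0165, "ty": 0.0023, "tz": 0, "turn": 0},
    {"tx": -0.0205, "ty": 0.0036, "tz": 0, "turn": 0},
    {"tx": -0.0244, "ty": 0.0052, "tz": 0, "turn": 0},
    {"tx": -0.0281, "ty": 0.0071, "tz": 0, "turn": 0},
    {"tx": -0.0318, "ty": 0.0092, "tz": 0, "turn": 0},
    {"tx": -0.0343, "ty": 0.0109, "tz": 0, "turn": 0},
    {"tx": -0.0343, "ty": 0.0109, "tz": 0, "turn": 0},
    {"tx": -0.0343, "ty": 0.0109, "tz": 0, "turn": 0}
  ],
  "gripper": 0
}}

```text
time_s: 5.4
eef_pos: [0.4597, 0.1946, 0.0849]
eef_rot: [-0.0, 0.945, 0.328, 0.0]
wrist_force: [2.0, 0.4, 7.7]
opening: 0.263
```

```bash
python3 - <<'E'
from h import *
for n in("side","wrist"):
    p,d=viewer.camera(n);cv2.imwrite(f"pics/{n}2.png",p[:,:,::-1])
E
```

```text
(no output)
```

View pics/side2.png

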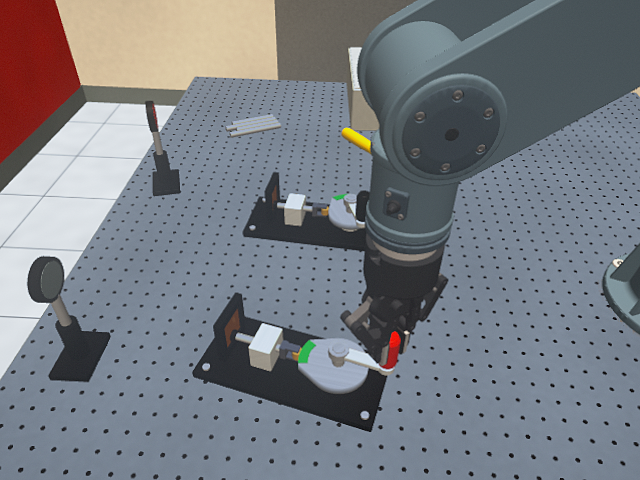

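View pics/wrist2.png

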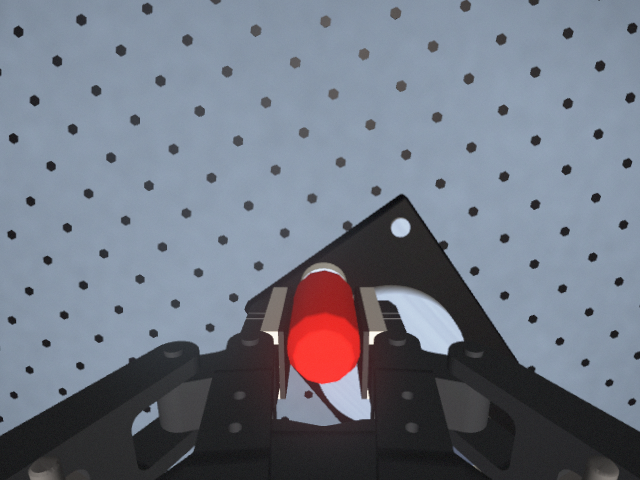

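The side view shows the green edge at the roller (about (303,352)), the arm pointing away from the frame and the knob at (393,350). The wrist view shows the knob centred between the pads. I'll open the gripper and then rise.

Emit:
{"method": "move_arm", "body": {
  "increments": [
    {"tx": 0, "ty": 0, "tz": 0, "turn": 0},
    {"tx": 0, "ty": 0, "tz": 0, "turn": 0},
    {"tx": 0, "ty": 0, "tz": 0, "turn": 0},
    {"tx": 0, "ty": 0, "tz": 0, "turn": 0},
    {"tx": 0, "ty": 0, "tz": 0, "turn": 0},
    {"tx": 0, "ty": 0, "tz": 0, "turn": 0},
    {"tx": 0, "ty": 0, "tz": 0, "turn": 0},
    {"tx": 0, "ty": 0, "tz": 0, "turn": 0},
    {"tx": 0, "ty": 0, "tz": 0, "turn": 0},
    {"tx": 0, "ty": 0, "tz": 0, "turn": 0},
    {"tx": 0, "ty": 0, "tz": 0, "turn": 0},
    {"tx": 0, "ty": 0, "tz": 0, "turn": 0}
  ],
  "gripper": 1
}}

```text
time_s: 6.5
eef_pos: [0.4597, 0.1944, 0.0843]
eef_rot: [-0.0, 0.945, 0.328, -0.0]
wrist_force: [-0.2, 0.1, 0.1]
opening: 0.996
```

Emit:
{"method": "move_arm", "body": {
  "increments": [
    {"tx": 0, "ty": 0, "tz": -0.005, "turn": 0},
    {"tx": 0, "ty": 0, "tz": -0.015, "turn": 0},
    {"tx": 0, "ty": 0, "tz": -0.03, "turn": 0},
    {"tx": 0, "ty": 0, "tz": -0.05, "turn": 0},
    {"tx": 0, "ty": 0, "tz": -0.07, "turn": 0},
    {"tx": 0, "ty": 0, "tz": -0.09, "turn": 0},
    {"tx": 0, "ty": 0, "tz": -0.11, "turn": 0},
    {"tx": 0, "ty": 0, "tz": -0.13, "turn": 0},
    {"tx": 0, "ty": 0, "tz": -0.15, "turn": 0},
    {"tx": 0, "ty": 0, "tz": -0.15, "turn": 0}
  ],
  "gripper": 1
}}

```text
time_s: 7.33
eef_pos: [0.4622, 0.1949, 0.2398]
eef_rot: [0.001, 0.945, 0.328, 0.004]
wrist_force: [0.3, -0.1, 1.0]
opening: 0.997
```

```bash
python3 - <<'E'
from h import *
for n in("side","wrist"):
    c=viewer.get_calibration(n);p,d=viewer.camera(n);cv2.imwrite(f"pics/{n}3.png",p[:,:,::-1])
m=cv2.inRange(cv2.cvtColor(p,cv2.COLOR_RGB2HSV),(0,180,90),(6,255,255))
n,l,st,ce=cv2.connectedComponentsWithStats(m);i=1+np.argmax(st[1:,4]);print(st[i],ce[i])
ys,xs=np.nonzero(l==i);P=np.array([atdepth(c,x,y,d[y,x]) for y,x in zip(ys,xs) if d[y,x]>0])
t=P[P[:,2]>.114].mean(0);v=t[:2]-[.517,.174]
a=np.degrees(np.arctan2(v[1],v[0]));print(t,np.linalg.norm(v),a,1.7+np.radians(a-164.55))
E
```

```text
[304 210  34  34 831] [320.48255114 226.74969916]
[0.45934415 0.19707157 0.1181548 ] 0.062100680662158514 158.1906835679529 1.5890089900845996
```

View pics/side3.png

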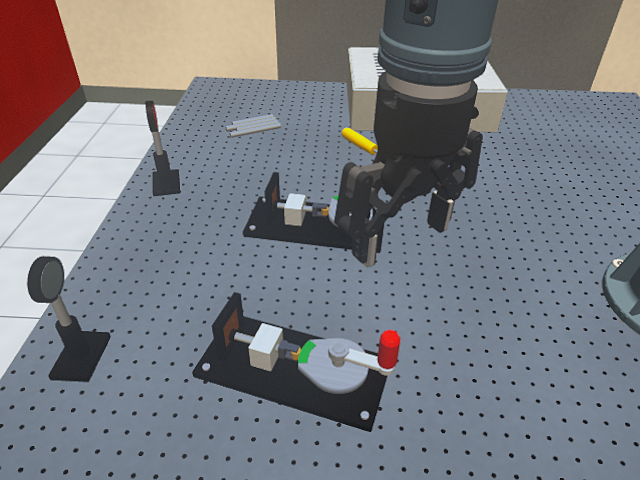

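View pics/wrist3.png

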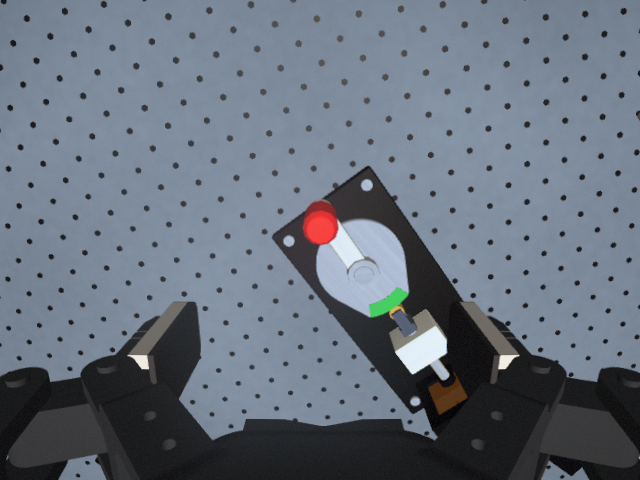

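The wrist view shows the roller at (396,313) against the green edge, which spans (371,310) to (407,293). I'll check the green's angle within this same view.

```bash
python3 - <<'E'
from h import *
c=viewer.get_calibration("wrist");p=cv2.imread("pics/wrist3.png");hsv=cv2.cvtColor(p,cv2.COLOR_BGR2HSV)
A=onplane(c,363.5,272,.07)
g=cv2.inRange(hsv,(50,130,60),(75,255,255));ys,xs=np.nonzero(g)
G=np.array([onplane(c,x,y,.042) for x,y in zip(xs,ys)])-A
a=np.degrees(np.arctan2(G[:,1],G[:,0]));
b=[onplane(c,*q,.014) for q in((367,185),(289,241))]
r=cv2.inRange(hsv,(10,130,80),(25,255,255));r[350:]=0;r[:295]=0;ys,xs=np.nonzero(r);q=(xs.mean(),ys.mean());Rr=onplane(c,*q,.036)-A
d=b[0]-b[1];n=np.degrees(np.arctan2(d[1],d[0]))
print("A",A,"green",a.min(),a.max(),np.median(a),"roller px",q,np.degrees(np.arctan2(Rr[1],Rr[0])),"plate normal angle",n+90,n-90)
print("crank from green", 1.7+np.radians(np.median(a)-np.degrees(np.arctan2(Rr[1],Rr[0]))))
k=onplane(c,320.5,226,.118)-A;print("knob ang",np.degrees(np.arctan2(k[1],k[0])),np.hypot(k[0],k[1]))
E
```

```text
A [0.51347248 0.18047371 0.07      ] green -39.95432470821977 2.649105368451726 -18.699771175995018 roller px (np.float64(396.38461538461536), np.float64(309.38461538461536)) -16.1531915021666 plate normal angle 164.60974056081625 -15.390259439183765
crank from green 1.6555538000273309
knob ang 162.97384643802815 0.05888167093254632
```

The estimates of 1.59–1.67 rad are well inside 1.28–2.12, and the gripper is clear, so I'll hand in.

```bash
python3 -c "
from h import *
o=get_obs();print(o['time_s'],np.abs(o['dq']).max(),o['wrist_force']);print(workorder.hand_in())"
```

```text
7.4333 0.037160619099243605 [-0.17248342  0.01316524 -1.52237345]
the job is handed in; nothing more can be done
None
```

I gripped the red knob and turned the crank anticlockwise about 75°, from roughly 0.37 rad. I then let go, raised the gripper about 0.15 m clear, and handed the job in at 7.4 s; it reported no verdict.

- **Final crank angle:** the checks gave 1.59 rad (wrist-camera knob position against the axis from the top view) and 1.66 rad (green edge against the roller). They disagree by 0.07 rad, but both are well inside 1.28–2.12. The wrist and top cameras put the axis about 7 mm apart, which explains that spread.
- **Roller and release:** the last side and wrist views show the roller on the green dwell. The forces reported at the end of each move stayed under 8 N.
- **Black stage:** the arm never went near it. I did not measure its knob again at the end, because the gripper hid it in the last side view.

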